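# Stack the empty tote on the full one

## Robot

A 7-joint arm with a two-finger parallel gripper is mounted at the origin on a cart in front of the work surface, level with it; the furniture and walls round the work are solid. World frame = base frame: x ahead of the robot, y to its left, z up, the work surface at z = 0. Lengths are in m, angles in rad, forces in N, time in s.
With the tool pointing down it reaches from about 0.35 to 0.9 m from the base axis. Payload 19.9 kg.
Tool frame: the origin (TCP) lies on the mounting face of the last link; the fingertips stand 199 mm ahead of it and the grasp point (between the pads) lies 180 mm ahead of it; z points along the fingers, y is the line along which they close (so a half turn about z gives the same grasp; the last joint's range is limited). The gripper opens to 94 mm and grips with 3 to 60 N. Pads are 16 mm wide; open, the fingers measure 119 mm over their backs; the gripper's body (75 mm by 177 mm) begins 78 mm behind the grasp point.
Start: joints at [-1.151, 0.417, -0.01, 1.614, 0.005, 1.111, -0.053], TCP at [0.278, 0.56, 0.405] pointing down, gripper open.
Joint ranges: [-2.81, 2.81], [-0.39, 2.02], [-1.27, 1.25], [0.06, 2.57], [-1.19, 4.33], [0.19, 2], [-2.82, 2.82]. Speed limits (rad/s): [1.89, 1.89, 2.39, 2.39, 3.01, 3.01, 3.01].

## Interface

Orientations are given as a 3x3 rotation matrix whose columns are the frame's x, y, z axes.
In Python, from plant import arm gives the robot as it stands. The module is installed in compiled form; this text tells all that it offers.
- The arm moves only by the shell command python3 -m jog 'ROWS' [FORCE]. ROWS is JSON, a list of rows, each a list of 3 entries, a list of its own where there are three numbers: the shift along the tool's x, y, z in mm, then the turn, a rotation vector about the tool's x, y, z in degrees, then the closure, from 0 (fully open) to 1 (shut). A call has 1 to 5 rows; each row is the pose to reach, as a shift and turn from the pose commanded when the call began, along the tool's axes at that moment; what a row does not reach only later rows make up. A row lasts 1/12 s, in which the tool goes at most 41.7 mm and 7.16 degrees, less where a joint would pass 70% of its speed; a pose out of reach is approached as far as the arm can. A call with a gripper value outside its range is refused whole. The fingers move at their own pace and stop on an object; FORCE is the grip in N (left out, the last holds). Time passes only in rows, so rows that repeat a pose let the fingers close. It gives the time, the measured TCP pose, the force, the opening and the grip force at its end, in the units of the state.
- arm.read_state(): the state, without advancing time (a new reading comes with each control period).
- arm.camera(name): name is "side" or "top" or "wrist"; returns a dict with "image" (384x512x3 uint8, red, green, blue), "depth" (384x512 float32, m along the optical axis (not along the pixel's ray), 0 where there is no reading), "fx", "fy", "cx", "cy" (pixels), "view" (4x4, takes a point from world to camera coordinates). Camera axes: x right, y down, z forward; pixel columns grow to the right and rows downward; lengths in m; the calibration is good to about 2 mm. A picture is of the moment at which its call begins.
- arm.close_job(): hands the job in; it is judged then, once.
The state is a dict: "clock": time; "q": joint angles; "joint_vel": joint speeds; "tau": joint torques, N m; "tcp_pos": TCP position; "eef_rot": TCP orientation; "wrist_force": force on the tool from outside, world axes, zero at the start; "torque": the same for the moment, N m; "grip_width": finger opening in m; "grasp_force": force on a finger pad.
Only numpy, scipy, OpenCV 4.12 (cv2) and the standard library are available. Lean on these libraries where they do the work, as an engineer would, in place of code of your own. Each camera call takes 0.05 s, during which the arm holds its last target. There are 200 camera calls.

## Task

Pick up the empty blue stack-nest tote, give it half a turn so that its pale end lies at the opposite end from the full tote's pale end, and stack it on the full tote: all four feet fully down in the saddles of its rim, level, not nested onto the jars. Feel for the saddles with light contact and let it down gently (no pushing, jolting or dropping on the full tote), then let go; do not knock the other things about.

Things in the scene. Friction and masses are not known exactly. Their poses are not given: they have to be found in the camera images.
- tote: the empty blue plastic tote with a grey divider across it, loose, 0.35 to 0.6 kg. Rim 184 (x) by 148 (y) mm, 115 mm high, 3 mm walls sloping in towards the floor. Origin: centre of its underside; z up; +x points to its pale end (off-white end panel and rim cap)
- tote_pale_end (a point): point on the empty tote: middle of the rim at its pale end, 92 mm from the centre along +x, 115 mm above the underside
- tote_grip (a point): where to grasp: middle of the divider's thick grip edge, 89 mm above the tote's underside. The edge is 14 mm thick (tote x), 100 mm long (tote y), from 75 to 103 mm above the underside; fingers go down into the two halves of the tote (free for 65 mm either side of the divider) and close along the tote's x
- tote_foot (a point): underside of one of the empty tote's four feet (x = +55, y = +61 mm in its frame, level with its underside). The feet end the hollow side ribs at x = +55 and x = -19 mm on both sides; each is 14 mm long (x) and reaches from y = 50 to 68 mm
- base: dark grey stacking base fixed to the table, 208 (x) by 172 (y) mm. Origin: centre of its underside. In it stands the full tote: same model, no divider, six upright jars (tops 110 mm above the origin), pale end towards the base's +x, parallel to the base and centred in y. Its x in the base is NOT measured: anywhere from -12 to +12 mm
- base_rail (a point): point over the base's middle at the height of the full tote's rim rail, 125 mm above the base's origin; rails run along x on both sides, y = 60 to 74 mm. Feet that are not over the saddles ride on these rails with the empty tote's underside at this height. The full tote takes no more than 25 N of pressing or pushing; it does not shift below 40 N
- base_seat (a point): point over the base's middle at the height, 118 mm, where the empty tote's underside lies once seated. Saddles: 7 mm deep in the rails at x = -55 and +19 mm from the full tote's middle, 17.4 mm long, closed outwards at y = 70.5 mm; they take the 14 mm feet of a tote turned half round (its +x along the base's -x) and centred over the full tote (play 1.7 mm)
- notebook: bystander: closed brown notebook, 148 x 109 x 13 mm, lying on the table; origin: centre of its underside
- spare_jar: bystander: upright spice jar 44 mm across and 96 mm tall; origin: centre of its underside
- measure_cup: bystander: clear measuring cup, 57 mm across, 51 mm tall; origin: centre of its underside
- funnel: bystander: small white funnel, 66 mm across, 68 mm tall; origin: centre of its underside
- impulse_sealer: bystander, fixed: blue impulse bag sealer, about 100 mm (x) by 360 mm (y), body 65 mm high, its arm standing open: about 90 mm high at the left end, rising to 240 mm at the right end. Origin: centre of its underside. Carry the tote in front of it or above it

How it is judged:
By the outcome, as a careful person would: the job done as asked, in the order asked, and still so for the second after the job is handed in, with the robot touching nothing.
It also fails if it takes over 67 s, if anything falls off the work surface, if the arm or the gripper's body presses on something with over 40 N, if the wrist force passes 120 N, or if a joint passes its speed limit or range.

## Working session

There is one attempt and no reset: what is moved stays moved. The work goes in short steps, Python scripts to look and compute and a shell command to move; the robot and the scene stay as the last step left them, time stands still between calls to the robot, and variables do not carry over. Pictures are saved under pics/ and viewed, at most 10 in all, crops included, and the job is handed in when it is done.

```bash
mkdir -p pics; cat > h.py <<'E'
import numpy as np, cv2
from plant import arm
def cam(n):
    c=arm.camera(n); return c
def cloud(c):
    d=c["depth"]; v,u=np.mgrid[:d.shape[0],:d.shape[1]]
    P=np.stack([(u-c["cx"])/c["fx"]*d,(v-c["cy"])/c["fy"]*d,d],-1)
    T=np.linalg.inv(c["view"]); W=P@T[:3,:3].T+T[:3,3]; W[d<=0]=np.nan
    return W
def save(c,f): cv2.imwrite(f,c["image"][:,:,::-1])
E
python3 - <<'E'
from h import *
for n in("top","side"):
    c=cam(n); save(c,f"pics/{n}0.png"); np.savez(f"{n}0.npz",**c); W=cloud(c); print(n,np.linalg.inv(c["view"])[:3].round(3).tolist())
s=arm.read_state(); print({k:np.round(v,3).tolist() for k,v in s.items()})
E
```

```text
top [[0.024, -0.998, 0.049, 0.469], [-1.0, -0.023, 0.019, 0.039], [-0.018, -0.05, -0.999, 1.38]]
side [[0.8, -0.366, 0.475, -0.031], [-0.6, -0.487, 0.635, -0.695], [-0.001, -0.793, -0.61, 0.837]]
{'clock': 0.1, 'q': [-1.151, 0.418, -0.01, 1.614, 0.005, 1.111, -0.053], 'joint_vel': [0.001, -0.001, 0.0, -0.001, 0.0, 0.002, 0.001], 'tau': [0.002, -85.259, 0.641, -42.67, -0.049, 0.016, 0.0], 'tcp_pos': [0.278, 0.56, 0.404], 'eef_rot': [[-0.896, 0.445, -0.0], [0.445, 0.896, -0.001], [-0.0, -0.001, -1.0]], 'wrist_force': [-0.268, 0.397, 0.332], 'torque': [-0.03, -0.031, 0.058], 'grasp_force': 0.0, 'grip_width': 0.094}
```

View pics/top0.png

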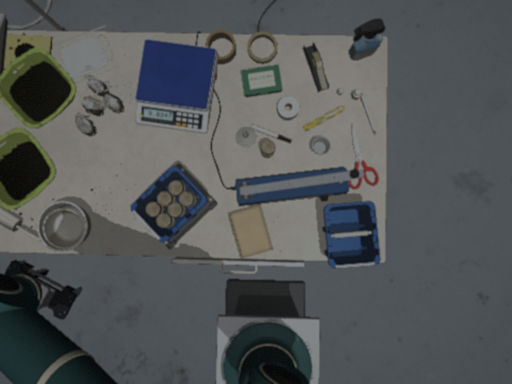

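View pics/side0.png

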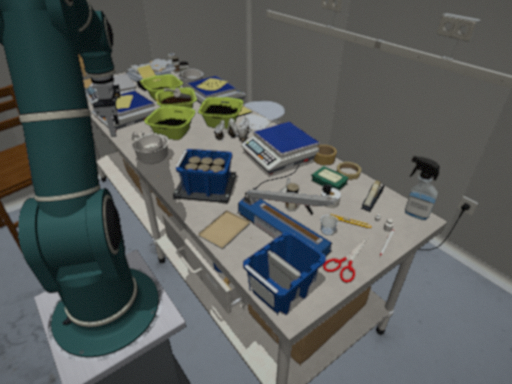

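```bash
python3 - <<'E'
from h import *
c=dict(np.load("top0.npz")); I=c["image"][:,:,::-1]
a=cv2.resize(I[155:255,120:225],None,fx=3.6,fy=5.2*3.6/5.2,interpolation=3); b=cv2.resize(I[180:280,300:405],None,fx=3.6,fy=3.6,interpolation=3)
cv2.imwrite("pics/z1.png",np.hstack([a,b]))
W=cloud(c); 
for nm,(v0,v1,u0,u1),(z0,z1) in [("full",(155,255,120,225),(.120,.150)),("empty",(190,275,310,390),(.108,.125)),("base",(155,255,120,225),(.008,.03)),("emptydiv",(190,275,330,372),(.09,.108)),("sealer",(150,215,225,365),(.03,.3))]:
    w=W[v0:v1,u0:u1].reshape(-1,3); p=I[v0:v1,u0:u1].reshape(-1,3); m=(w[:,2]>z0)&(w[:,2]<z1); q=w[m]
    r=cv2.minAreaRect((q[:,:2]*1000).astype(np.float32)); print(nm,m.sum(),r,q.min(0).round(3),q.max(0).round(3),np.median(q[:,2]))
s=dict(np.load("side0.npz")); J=s["image"][:,:,::-1]
cv2.imwrite("pics/z2.png",np.hstack([cv2.resize(J[135:215,160:250],(400,356),interpolation=3),cv2.resize(J[225:315,240:335],(400,356),interpolation=3)]))
E
```

```text
full 718 ((490.7395324707031, 298.57952880859375), (149.27488708496094, 184.10243225097656), 45.35118865966797) [0.381 0.189 0.12 ] [0.598 0.408 0.133] 0.12506637928248066
empty 842 ((415.6395263671875, -231.56390380859375), (183.88482666015625, 149.89500427246094), 6.13067626953125) [ 0.319 -0.312  0.108] [ 0.511 -0.15   0.123] 0.11548637566950826
base 960 ((494.625732421875, 299.3145751953125), (297.9632568359375, 310.8612060546875), 2.0281825065612793) [0.347 0.146 0.008] [0.648 0.455 0.03 ] 0.014966021605717361
emptydiv 354 ((415.57794189453125, -232.88816833496094), (171.05816650390625, 122.20948791503906), 1.2926126718521118) [ 0.329 -0.295  0.09 ] [ 0.502 -0.172  0.108] 0.10176320482440226
sealer 3501 ((569.7406616210938, -81.86756896972656), (197.12974548339844, 392.1531066894531), 1.3804091215133667) [ 0.473 -0.28   0.03 ] [0.67  0.114 0.278] 0.0601404590976331
```

View pics/z1.png

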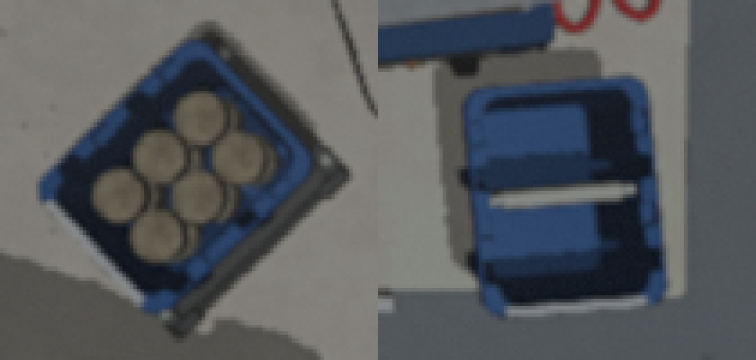

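View pics/z2.png

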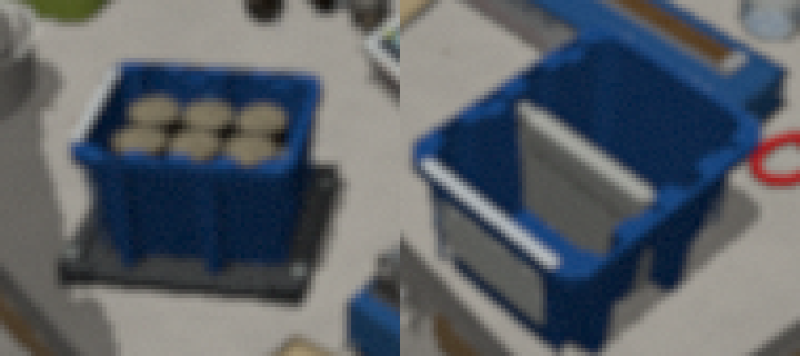

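The pale end of the full tote faces lower-left (px 95,250 of the crop, i.e. −x+y, yaw ≈135.4°). The empty tote's pale end faces the robot (yaw ≈186.1°), with its divider about mid-tote.

```bash
cat >> h.py <<'E'
def go(p,az):
    """tool shift mm and z turn deg from the current pose to TCP p, tool y at azimuth az deg, tool down"""
    s=arm.read_state(); R=np.array(s["eef_rot"]); a=np.radians(az)
    y=np.array([np.cos(a),np.sin(a),0]); z=np.array([0,0,-1.]); T=np.column_stack([np.cross(y,z),y,z])
    from scipy.spatial.transform import Rotation as Ro
    print("shift",(R.T@(np.array(p)-s["tcp_pos"])*1000).round(1),"turn",np.degrees(Ro.from_matrix(R.T@T).as_rotvec()).round(2), "q7",s["q"][6].round(2),"F",np.round(s["wrist_force"],1),"w",np.round(s["grip_width"],4),"t",s["clock"])
def edges(w,yaw,lo,hi):
    """rim: minAreaRect of top points z in lo..hi"""
    q=w[(w[:,2]>lo)&(w[:,2]<hi)]
    return cv2.minAreaRect((q[:,:2]*1000).astype(np.float32))
E
python3 - <<'E'
from h import *
c=dict(np.load("top0.npz")); W=cloud(c); I=c["image"].astype(int)
w=W[190:275,310:390].reshape(-1,3); p=I[190:275,310:390].reshape(-1,3)
a=np.radians(186.13); R=np.array([[np.cos(a),np.sin(a)],[-np.sin(a),np.cos(a)]])
l=(w[:,:2]-[.4156,-.2316])@R.T*1000
m=(w[:,2]>.095)&(w[:,2]<.108)&(abs(l[:,0])<40)&(p.min(1)>100)
print(m.sum(),l[m].min(0),l[m].max(0),l[m].mean(0),w[m].mean(0), cv2.minAreaRect((w[m,:2]*1000).astype(np.float32)))
# pale check
m=(w[:,2]>.1)&(p.min(1)>100); print(np.histogram(l[m,0],bins=[-100,-80,-60,-40,-20,0,20,40,60,80,100]))
q=W[150:215,225:365].reshape(-1,3);q=q[(q[:,2]>.03)]
for y in np.arange(-.28,.12,.04):
    k=q[abs(q[:,1]-y)<.02]; 
    if len(k): print(round(y,2),k[:,0].min().round(3),k[:,0].max().round(3),k[:,2].max().round(3))
E
```

```text
122 [ -6.30780269 -53.61523501] [ 4.39922178 57.68332482] [-1.24042453  1.15913802] [ 0.41695711 -0.23262005  0.10340843] ((416.87847900390625, -233.5164794921875), (10.471467018127441, 111.2931900024414), 6.450966835021973)
(array([ 0,  0,  0,  0, 77, 46,  0,  0,  0, 91]), array([-100,  -80,  -60,  -40,  -20,    0,   20,   40,   60,   80,  100]))
-0.28 0.476 0.51 0.119
-0.24 0.49 0.614 0.242
-0.2 0.489 0.616 0.278
-0.16 0.473 0.67 0.221
-0.12 0.518 0.667 0.201
-0.08 0.516 0.6 0.185
-0.04 0.51 0.593 0.165
0.0 0.506 0.663 0.148
0.04 0.501 0.663 0.129
0.08 0.494 0.578 0.111
```

```bash
python3 - <<'E'
from h import *
for n in ("top","side"):
    w=cloud(dict(np.load(n+"0.npz"))).reshape(-1,3); k=w[(w[:,2]>.13)&(w[:,2]<.35)&(w[:,1]>-.36)&(w[:,1]<.1)&(w[:,0]>.35)&(w[:,0]<.8)]
    print(len(k),np.percentile(k[:,0],[0,1,5,50,99]).round(3), k[:,1].min(),k[:,2].max())
go([.416,-.232,.50],6.3)
E
python3 -m jog '[[[0,0,-20],[0,0,0],0],[[0,0,-40],[0,0,0],0],[[0,0,-60],[0,0,0],0],[[0,0,-80],[0,0,0],0],[[0,0,-100],[0,0,0],0]]' 20
```

```text
860 [0.535 0.537 0.543 0.564 0.587] -0.2342383764516232 0.277644899861615
770 [0.539 0.545 0.549 0.569 0.594] -0.23728427130958135 0.27183125186945145
shift [-475.8 -647.8  -95.2] turn [-5.00e-02  3.00e-02  5.73e+01] q7 -0.05 F [-0.3  0.4  0.3] w 0.0939 t 0.1
clock: 0.52
tcp_pos: [0.2779, 0.5597, 0.5053]
eef_rot: [[-0.896, 0.445, -0.0], [0.445, 0.896, -0.001], [-0.0, -0.001, -1.0]]
wrist_force: [0.7, -0.4, 0.0]
grip_width: 0.094
grasp_force: 0.0
```

```bash

python3 -m jog '[[[-24,-24,0],[0,0,0],0],[[-48,-47,0],[0,0,0],0],[[-72,-71,0],[0,0,0],0],[[-96,-94,0],[0,0,0],0],[[-120,-118,0],[0,0,0],0]]' >/dev/null
python3 -m jog '[[[-22,-24,0],[0,0,0],0],[[-44,-49,0],[0,0,0],0],[[-66,-73,0],[0,0,0],0],[[-88,-98,0],[0,0,0],0],[[-110,-122,0],[0,0,0],0]]' >/dev/null
python3 -m jog '[[[-19,-26,0],[0,0,0],0],[[-38,-52,0],[0,0,0],0],[[-57,-78,0],[0,0,0],0],[[-76,-104,0],[0,0,0],0],[[-95,-130,0],[0,0,0],0]]' >/dev/null
python3 -m jog '[[[-16,-27,0],[0,0,0],0],[[-33,-55,0],[0,0,0],0],[[-49,-82,0],[0,0,0],0],[[-66,-110,0],[0,0,0],0],[[-82,-137,0],[0,0,0],0]]' >/dev/null
python3 -m jog '[[[-14,-28,0],[0,0,6],0],[[-28,-56,0],[0,0,12],0],[[-41,-85,0],[0,0,18],0],[[-55,-113,0],[0,0,24],0],[[-69,-141,0],[0,0,30],0]]' >/dev/null
python3 -m jog '[[[0,0,0],[0,0,6],0],[[0,0,0],[0,0,12],0],[[0,0,0],[0,0,18],0],[[0,0,0],[0,0,24],0],[[0,0,0],[0,0,27.3],0]]'
python3 -c "
from h import *
go([.416,-.232,.269],6.3)
c=cam('wrist');save(c,'pics/w1.png')"
```

```text
clock: 3.02
tcp_pos: [0.416, -0.2323, 0.5045]
eef_rot: [[-0.103, 0.995, -0.0], [0.995, 0.103, 0.0], [0.0, -0.0, -1.0]]
wrist_force: [-0.5, 0.6, 0.9]
grip_width: 0.094
grasp_force: 0.0
shift [2.000e-01 1.000e-01 2.355e+02] turn [-0.02 -0.   -0.36] q7 0.61 F [-0.5  0.6  0.9] w 0.094 t 3.0167
```

View pics/w1.png

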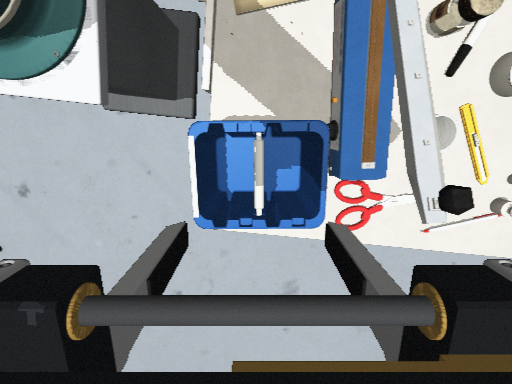

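The wrist view shows the tote with its rim from px (190,122) to (329,230) and the divider at column 259. I'll measure from it.

```bash
python3 - <<'E'
from h import *
c=cam("wrist"); W=cloud(c); w=W[100:245,175:345].reshape(-1,3); p=c["image"][100:245,175:345].reshape(-1,3).astype(int)
k=(w[:,2]>.107)&(w[:,2]<.125); print(k.sum(),cv2.minAreaRect((w[k,:2]*1000).astype(np.float32)),np.median(w[k,2]))
m=(w[:,2]>.095)&(w[:,2]<.1075)&(p.min(1)>100)&(abs(w[:,0]-.416)<.03)
print(m.sum(),cv2.minAreaRect((w[m,:2]*1000).astype(np.float32)),w[m].mean(0))
E
```

```text
4031 ((418.7518310546875, -230.70108032226562), (184.239501953125, 147.6848602294922), 5.898670196533203) 0.1152448163185194
737 ((418.0188903808594, -230.9373016357422), (12.691838264465332, 117.14969635009766), 6.152115821838379) [ 0.41802646 -0.22869325  0.10301173]
```

```bash

python3 -m jog '[[[1,1,30],[0,0,0],0],[[1,1,60],[0,0,0],0],[[1,1,90],[0,0,0],0],[[1,1,120],[0,0,0],0],[[1,1,145],[0,0,0],0]]' >/dev/null
python3 -m jog '[[[0,0,22],[0,0,0],0],[[0,0,44],[0,0,0],0],[[0,0,66],[0,0,0],0],[[0,0,80],[0,0,0],0],[[0,0,90],[0,0,0],0]]' 
python3 -m jog '[[[0,0,0],[0,0,0],0.5],[[0,0,0],[0,0,0],0.7],[[0,0,0],[0,0,0],1],[[0,0,0],[0,0,0],1],[[0,0,0],[0,0,0],1]]' 40
python3 -m jog '[[[0,0,0],[0,0,0],1],[[0,0,0],[0,0,0],1],[[0,0,0],[0,0,0],1],[[0,0,0],[0,0,0],1],[[0,0,0],[0,0,0],1]]'
```

```text
clock: 3.95
tcp_pos: [0.4167, -0.231, 0.2682]
eef_rot: [[-0.112, 0.994, -0.002], [0.994, 0.112, 0.0], [0.0, -0.002, -1.0]]
wrist_force: [0.3, 0.1, -0.1]
grip_width: 0.0942
grasp_force: 0.0
clock: 4.37
tcp_pos: [0.4172, -0.2312, 0.2704]
eef_rot: [[-0.11, 0.994, 0.001], [0.994, 0.11, -0.0], [-0.0, 0.001, -1.0]]
wrist_force: [0.2, -0.2, 0.7]
grip_width: 0.0641
grasp_force: 0.0
clock: 4.78
tcp_pos: [0.417, -0.2312, 0.2697]
eef_rot: [[-0.11, 0.994, 0.0], [0.994, 0.11, -0.0], [-0.0, 0.0, -1.0]]
wrist_force: [-0.5, 0.6, -0.0]
grip_width: 0.0308
grasp_force: 0.0
```

```bash

python3 -m jog '[[[0,0,0],[0,0,0],1],[[0,0,0],[0,0,0],1],[[0,0,0],[0,0,0],1],[[0,0,0],[0,0,0],1],[[0,0,0],[0,0,0],1]]'
python3 -m jog '[[[0,0,0],[0,0,0],1],[[0,0,-1],[0,0,0],1],[[0,0,-3],[0,0,0],1],[[0,0,-6],[0,0,0],1],[[0,0,-10],[0,0,0],1]]'
python3 -m jog '[[[0,0,-5],[0,0,0],1],[[0,0,-10],[0,0,0],1],[[0,0,-15],[0,0,0],1],[[0,0,-20],[0,0,0],1],[[0,0,-20],[0,0,0],1]]'
```

```text
clock: 5.2
tcp_pos: [0.4172, -0.2312, 0.2698]
eef_rot: [[-0.11, 0.994, 0.0], [0.994, 0.11, -0.0], [-0.0, 0.0, -1.0]]
wrist_force: [2.1, 0.7, 0.0]
grip_width: 0.0136
grasp_force: 40.0
clock: 5.62
tcp_pos: [0.4167, -0.2311, 0.2797]
eef_rot: [[-0.11, 0.994, -0.001], [0.994, 0.11, 0.0], [0.0, -0.001, -1.0]]
wrist_force: [-0.2, 0.8, -4.2]
grip_width: 0.0136
grasp_force: 40.0
clock: 6.03
tcp_pos: [0.4172, -0.2313, 0.3007]
eef_rot: [[-0.11, 0.994, 0.001], [0.994, 0.11, -0.0], [-0.0, 0.001, -1.0]]
wrist_force: [0.6, -1.2, -4.5]
grip_width: 0.0135
grasp_force: 40.0
```

```bash

python3 -m jog '[[[0,0,-15],[0,0,0],1],[[0,0,-40],[0,0,0],1],[[0,0,-70],[0,0,0],1],[[0,0,-100],[0,0,0],1],[[0,0,-130],[0,0,0],1]]' >/dev/null
python3 -m jog '[[[0,0,-30],[0,0,0],1],[[0,0,-60],[0,0,0],1],[[0,0,-90],[0,0,0],1],[[0,0,-115],[0,0,0],1],[[0,0,-130],[0,0,0],1]]'
python3 -m jog '[[[0,0,0],[0,0,-3],1],[[0,0,0],[0,0,-8],1],[[0,0,0],[0,0,-14],1],[[0,0,0],[0,0,-20],1],[[0,0,0],[0,0,-26],1]]' >/dev/null
python3 -m jog '[[[0,0,0],[0,0,-6],1],[[0,0,0],[0,0,-12],1],[[0,0,0],[0,0,-18],1],[[0,0,0],[0,0,-24],1],[[0,0,0],[0,0,-30],1]]' >/dev/null
python3 -m jog '[[[0,0,0],[0,0,-6],1],[[0,0,0],[0,0,-12],1],[[0,0,0],[0,0,-18],1],[[0,0,0],[0,0,-24],1],[[0,0,0],[0,0,-30],1]]' >/dev/null
python3 -m jog '[[[0,0,0],[0,0,-6],1],[[0,0,0],[0,0,-12],1],[[0,0,0],[0,0,-18],1],[[0,0,0],[0,0,-23],1],[[0,0,0],[0,0,-26],1]]' >/dev/null
python3 -m jog '[[[0,0,0],[0,0,-6],1],[[0,0,0],[0,0,-11],1],[[0,0,0],[0,0,-15],1],[[0,0,0],[0,0,-17],1],[[0,0,0],[0,0,-17],1]]'
python3 -c "
from h import *
go([.4907,.2986,.56],135.35);print(arm.read_state()['q'])"
```

```text
clock: 6.87
tcp_pos: [0.4167, -0.2315, 0.5623]
eef_rot: [[-0.109, 0.994, 0.003], [0.994, 0.109, -0.0], [-0.0, 0.003, -1.0]]
wrist_force: [-0.5, -0.5, -4.1]
grip_width: 0.0137
grasp_force: 40.0
clock: 8.95
tcp_pos: [0.4169, -0.2309, 0.5595]
eef_rot: [[-0.704, -0.71, -0.0], [-0.71, 0.704, 0.0], [0.0, 0.0, -1.0]]
wrist_force: [-0.6, 0.6, -5.1]
grip_width: 0.0138
grasp_force: 40.0
shift [-4.281e+02  3.203e+02 -4.000e-01] turn [ 0.02 -0.01 -0.09] q7 2.82 F [-0.6  0.6 -5.1] w 0.0138 t 8.95
[-0.26395602  0.01827107  0.7231859   1.7650493  -0.01237384  1.36320454
  2.82249929]
```

```bash

python3 -m jog '[[[-12,9,0],[0,0,0],1],[[-32,24,0],[0,0,0],1],[[-54,40,0],[0,0,0],1],[[-75,56,0],[0,0,0],1],[[-97,72,0],[0,0,0],1]]' 
python3 -m jog '[[[-22,16,0],[0,0,0],1],[[-44,32,0],[0,0,0],1],[[-66,48,0],[0,0,0],1],[[-86,64,0],[0,0,0],1],[[-108,80,0],[0,0,0],1]]' >/dev/null
python3 -m jog '[[[-22,16,0],[0,0,0],1],[[-44,32,0],[0,0,0],1],[[-66,48,0],[0,0,0],1],[[-86,64,0],[0,0,0],1],[[-108,80,0],[0,0,0],1]]' >/dev/null
python3 -m jog '[[[-22,16,0],[0,0,0],1],[[-44,32,0],[0,0,0],1],[[-66,50,0],[0,0,0],1],[[-86,66,0],[0,0,0],1],[[-104,80,0],[0,0,0],1]]' >/dev/null
python3 -m jog '[[[-10,7,0],[0,0,0],1],[[-11,8,0],[0,0,0],1],[[-11,8,0],[0,0,0],1]]'
python3 - <<'E'
from h import *
go([.4907,.2986,.46],135.35);print(np.round(arm.read_state()['q'],2))
c=cam("top");save(c,"pics/t2.png");np.savez("top2.npz",**c)
c=cam("wrist");np.savez("w2.npz",**c)
d=cam("side");np.savez("side2.npz",**d)
cv2.imwrite("pics/m2.png",cv2.resize(np.hstack([c["image"],d["image"]])[:,:,::-1],(800,300)))
E
```

```text
clock: 9.37
tcp_pos: [0.4337, -0.1106, 0.5596]
eef_rot: [[-0.704, -0.71, -0.0], [-0.71, 0.704, 0.0], [-0.0, 0.0, -1.0]]
wrist_force: [0.7, -0.4, -4.9]
grip_width: 0.0137
grasp_force: 40.0
clock: 10.87
tcp_pos: [0.4907, 0.2982, 0.5591]
eef_rot: [[-0.703, -0.711, -0.001], [-0.711, 0.703, -0.001], [0.001, -0.0, -1.0]]
wrist_force: [0.8, -0.3, -4.8]
grip_width: 0.0139
grasp_force: 40.0
shift [-0.4  0.3 99.1] turn [-0.01 -0.07 -0.03] q7 1.81 F [ 0.8 -0.3 -4.8] w 0.0139 t 10.8667
[-0.78  0.22  0.22  1.53 -0.05  1.39  1.81]
```

View pics/m2.png

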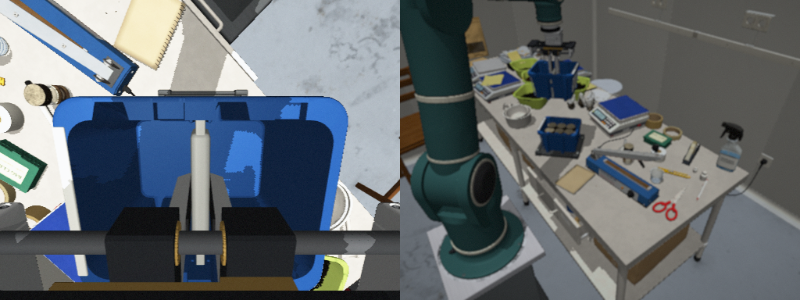

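View pics/t2.png

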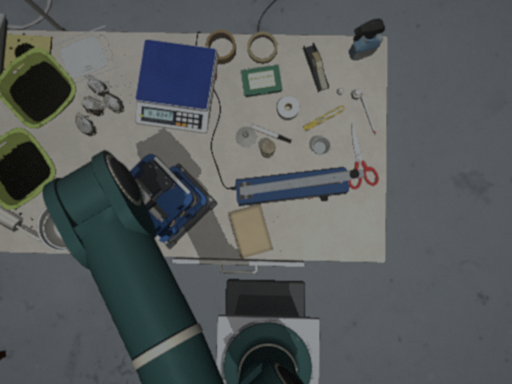

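The tote is held level over the full tote, with its pale end toward the opposite side (left in the wrist view). Next I'll compare held and full rims with the side camera.

```bash
python3 - <<'E'
from h import *
def rim(f,ctr,yaw,lo,hi,blue=True):
    c=dict(np.load(f)); W=cloud(c).reshape(-1,3); a=np.radians(yaw); R=np.array([[np.cos(a),np.sin(a)],[-np.sin(a),np.cos(a)]])
    l=(W[:,:2]-ctr)@R.T*1000; k=(W[:,2]>lo)&(W[:,2]<hi)&(abs(l[:,0])<105)&(abs(l[:,1])<88)
    l=l[k]; z=W[k,2]
    # edge percentiles along sides
    r=cv2.minAreaRect(l.astype(np.float32))
    out=[]
    for ax,h in((0,92),(1,74)):
        o=1-ax; m=abs(l[:,o])<(50 if ax==0 else 60)
        out+= [np.percentile(l[m,ax],[.5,2]).round(1).tolist(),np.percentile(l[m,ax],[98,99.5]).round(1).tolist()]
    print(f,k.sum(),np.round(r[0],1),np.round(r[1],1),round(r[2],2),out,np.percentile(z,[50,90]).round(4))
f=np.array([.4907,.2986])
rim("top0.npz",f,135.35,.118,.140); rim("side0.npz",f,135.35,.118,.140)
e=np.array([.4171,-.2312])
rim("top0.npz",e,186.1,.108,.125); rim("side0.npz",e,186.1,.108,.125)
h=np.array([.4907,.2985]); zr=.559-.269+.115
rim("top2.npz",h,315.35,zr-.008,zr+.01); rim("side2.npz",h,315.35,zr-.008,zr+.01); rim("w2.npz",h,315.35,zr-.008,zr+.01)
E
```

```text
top0.npz 788 [ 0.3 -0.3] [184.8 149.8] 0.0 [[-92.1, -92.1], [91.1, 92.0], [-74.3, -73.5], [74.0, 74.4]] [0.1248 0.1281]
side0.npz 389 [-5.6 -3. ] [184.6 154.7] 0.41 [[-97.9, -97.5], [85.2, 86.0], [-79.2, -78.0], [72.9, 73.7]] [0.1233 0.1257]
top0.npz 842 [1.5 0.2] [183.9 149.9] 0.03 [[-90.4, -90.1], [92.7, 92.8], [-74.6, -74.2], [74.1, 74.7]] [0.1155 0.119 ]
side0.npz 883 [-5.   1.4] [186.1 150.9] 0.34 [[-97.4, -96.2], [87.5, 87.7], [-73.2, -71.5], [75.7, 76.1]] [0.1136 0.1158]
top2.npz 639 [27.8 -3.3] [148.9 127.4] 89.72 [[81.1, 82.8], [91.3, 91.6], [-77.7, -77.5], [69.8, 70.5]] [0.4047 0.4074]
side2.npz 518 [ 5.6 -1.7] [156.  184.5] 89.28 [[-86.5, -84.8], [97.4, 97.7], [-79.0, -77.4], [73.7, 75.0]] [0.4027 0.4056]
w2.npz 20944 [ 0.2 -3.5] [145.2 184.9] 89.92 [[-90.7, -90.0], [91.0, 91.6], [-76.2, -76.1], [58.8, 62.5]] [0.4049 0.4063]
```

```bash

python3 -m jog '[[[-1,0,12],[0,0,0],1],[[-2,0,32],[0,0,0],1],[[-3,0,52],[0,0,0],1],[[-3.5,0,74],[0,0,0],1],[[-3.5,0,92],[0,0,0],1]]' >/dev/null
python3 -m jog '[[[0,0,18],[0,0,0],1],[[0,0,34],[0,0,0],1],[[0,0,46],[0,0,0],1],[[0,0,54],[0,0,0],1],[[0,0,58],[0,0,0],1]]' >/dev/null
python3 -m jog '[[[0,0,0],[0,0,0],1],[[0,0,0],[0,0,0],1],[[0,0,0],[0,0,0],1]]'
python3 - <<'E'
from h import *
for n in("top","side","wrist"): np.savez(n+"3.npz",**cam(n))
s=arm.read_state(); h=np.array(s["tcp_pos"]); zr=h[2]-.154; print(h.round(4),s["wrist_force"])
a=np.radians(315.35); R=np.array([[np.cos(a),np.sin(a)],[-np.sin(a),np.cos(a)]])
for n in("top3","side3","wrist3"):
    c=dict(np.load(n+".npz")); W=cloud(c).reshape(-1,3); l=(W[:,:2]-[.4907,.2985])@R.T*1000
    k=(abs(W[:,2]-zr)<.010)&(abs(l[:,0])<108)&(abs(l[:,1])<92); l=l[k]; z=W[k,2]
    print(n,k.sum())
    for ax,lab in((0,"x"),(1,"y")):
        for sg in(-1,1):
            # per-strip outermost point -> line fit
            o=1-ax; L=60 if ax else 50; b=np.arange(-L,L+1,6); pts=[]
            for b0 in b:
                m=(abs(l[:,o]-b0)<3)&(sg*l[:,ax]>45)
                if m.sum()>1: pts.append((b0,sg*(sg*l[m,ax]).max()))
            if len(pts)>5:
                pts=np.array(pts); print(lab,sg,len(pts),"median",np.median(pts[:,1]).round(1),"slope deg",np.degrees(np.polyfit(*pts.T,1)[0]).round(2))
    A=np.c_[l,np.ones(len(l))]; print("plane",np.degrees(np.linalg.lstsq(A,z*1000,rcond=None)[0][:2]).round(2),np.median(z)-zr)
# full in same metric
for n in("top0","side0"):
    c=dict(np.load(n+".npz")); W=cloud(c).reshape(-1,3); l=(W[:,:2]-[.4907,.2985])@R.T*1000
    k=(abs(W[:,2]-.125)<.010)&(abs(l[:,0])<108)&(abs(l[:,1])<92); l=l[k]
    print("full",n,k.sum())
    for ax,lab in((0,"x"),(1,"y")):
        for sg in(-1,1):
            o=1-ax; L=60 if ax else 50; b=np.arange(-L,L+1,6); pts=[]
            for b0 in b:
                m=(abs(l[:,o]-b0)<3)&(sg*l[:,ax]>45)
                if m.sum()>1: pts.append((b0,sg*(sg*l[m,ax]).max()))
            if len(pts)>5:
                pts=np.array(pts); print(lab,sg,len(pts),"median",np.median(pts[:,1]).round(1),"slope deg",np.degrees(np.polyfit(*pts.T,1)[0]).round(2))
E
```

```text
clock: 12.1
tcp_pos: [0.4933, 0.3007, 0.4105]
eef_rot: [[-0.703, -0.711, 0.001], [-0.711, 0.703, 0.001], [-0.001, -0.0, -1.0]]
wrist_force: [-0.1, -0.2, -5.2]
grip_width: 0.0138
grasp_force: 40.0
[0.4932 0.3007 0.4102] [ 0.70974973  0.25865115 -4.74622825]
top3 485
x 1 17 median 91.1 slope deg 0.18
y -1 17 median -73.8 slope deg 0.01
y 1 6 median 73.3 slope deg 16.9
plane [ 1.56 -0.12] -0.0005000657937248576
side3 509
x -1 17 median -83.8 slope deg 1.33
x 1 14 median 96.1 slope deg 0.37
y -1 21 median -71.5 slope deg -0.35
y 1 16 median 78.0 slope deg -0.58
plane [0.32 0.02] -0.0029012201653882963
wrist3 21947
x -1 16 median -92.2 slope deg 1.37
x 1 15 median 91.4 slope deg -1.35
y -1 21 median -71.8 slope deg -0.03
plane [ 0.17 -0.42] -0.0005403733481761375
full top0 881
x -1 17 median -90.6 slope deg 0.0
x 1 17 median 91.3 slope deg 0.37
y -1 21 median -73.9 slope deg -0.02
y 1 21 median 73.0 slope deg 0.11
full side0 478
x -1 17 median -83.8 slope deg 1.27
x 1 15 median 97.0 slope deg -0.47
y -1 21 median -71.8 slope deg -0.22
y 1 21 median 76.5 slope deg 0.44
```

```bash

python3 -m jog '[[[0,0,3],[0,0,0],1],[[0,0,6],[0,0,0],1],[[0,0,9],[0,0,0],1],[[0,0,11],[0,0,0],1],[[0,0,12],[0,0,0],1]]' | egrep 'tcp|force'
python3 -m jog '[[[0,0,0.5],[0,0,0],1],[[0,0,1],[0,0,0],1],[[0,0,1.5],[0,0,0],1],[[0,0,1.5],[0,0,0],1],[[0,0,1.5],[0,0,0],1]]'| egrep 'tcp|force'
python3 -m jog '[[[0,0,0.3],[0,0,0],1],[[0,0,0.6],[0,0,0],1],[[0,0,1],[0,0,0],1],[[0,0,1],[0,0,0],1],[[0,0,1],[0,0,0],1]]'| egrep 'tcp|force'
python3 -m jog '[[[0,0,0.3],[0,0,0],1],[[0,0,0.6],[0,0,0],1],[[0,0,1],[0,0,0],1],[[0,0,1],[0,0,0],1],[[0,0,1],[0,0,0],1]]'| egrep 'tcp|force'
```

```text
tcp_pos: [0.493, 0.3006, 0.3971]
wrist_force: [0.6, 0.1, -5.4]
grasp_force: 40.0
tcp_pos: [0.4931, 0.3006, 0.3962]
wrist_force: [-0.4, 0.6, -4.3]
grasp_force: 40.0
tcp_pos: [0.4931, 0.3006, 0.3951]
wrist_force: [-0.1, -0.0, -4.3]
grasp_force: 40.0
tcp_pos: [0.4931, 0.3006, 0.3941]
wrist_force: [-0.4, 0.5, -4.4]
grasp_force: 40.0
```

```bash

python3 -m jog '[[[0,0,0.3],[0,0,0],1],[[0,0,0.6],[0,0,0],1],[[0,0,1],[0,0,0],1],[[0,0,1],[0,0,0],1],[[0,0,1],[0,0,0],1]]'| egrep 'tcp|force'
python3 -m jog '[[[0,0,0.3],[0,0,0],1],[[0,0,0.6],[0,0,0],1],[[0,0,0.7],[0,0,0],1],[[0,0,0.7],[0,0,0],1]]'| egrep 'tcp|force'
```

```text
tcp_pos: [0.4931, 0.3006, 0.3931]
wrist_force: [-0.1, -0.9, -4.5]
grasp_force: 40.0
tcp_pos: [0.4931, 0.3006, 0.3924]
wrist_force: [-0.1, -0.1, -4.5]
grasp_force: 40.0
```

```bash

python3 -m jog '[[[0,0,0.3],[0,0,0],1],[[0,0,0.6],[0,0,0],1],[[0,0,0.8],[0,0,0],1],[[0,0,0.8],[0,0,0],1]]'| egrep 'tcp|force'
python3 -m jog '[[[0,0,0.3],[0,0,0],1],[[0,0,0.6],[0,0,0],1],[[0,0,0.8],[0,0,0],1],[[0,0,0.8],[0,0,0],1]]'| egrep 'tcp|force'
```

```text
tcp_pos: [0.4931, 0.3006, 0.3916]
wrist_force: [0.1, 0.1, -4.6]
grasp_force: 40.0
tcp_pos: [0.4931, 0.3006, 0.3908]
wrist_force: [-0.1, 0.4, -4.7]
grasp_force: 40.0
```

```bash

python3 -m jog '[[[0,0,0.4],[0,0,0],1],[[0,0,0.8],[0,0,0],1],[[0,0,1],[0,0,0],1],[[0,0,1],[0,0,0],1]]'| egrep 'tcp|force'
python3 -m jog '[[[0,0,0.4],[0,0,0],1],[[0,0,0.8],[0,0,0],1],[[0,0,1],[0,0,0],1],[[0,0,1],[0,0,0],1]]'| egrep 'tcp|force'
python3 -m jog '[[[0,0,0.3],[0,0,0],1],[[0,0,0.6],[0,0,0],1],[[0,0,0.6],[0,0,0],1],[[0,0,0.6],[0,0,0],1]]'| egrep 'tcp|force'
```

```text
tcp_pos: [0.4931, 0.3006, 0.3898]
wrist_force: [-0.3, -0.5, -5.0]
grasp_force: 40.0
tcp_pos: [0.4931, 0.3006, 0.3888]
wrist_force: [-0.4, -0.1, -4.2]
grasp_force: 40.0
tcp_pos: [0.4931, 0.3006, 0.3882]
wrist_force: [0.2, 0.2, -5.0]
grasp_force: 40.0
```

```bash

python3 -m jog '[[[0,0,0.3],[0,0,0],1],[[0,0,0.5],[0,0,0],1],[[0,0,0.5],[0,0,0],1],[[0,0,0.5],[0,0,0],1]]'| egrep 'tcp|force'
python3 -m jog '[[[0,0,0.3],[0,0,0],1],[[0,0,0.5],[0,0,0],1],[[0,0,0.5],[0,0,0],1],[[0,0,0.5],[0,0,0],1]]'| egrep 'tcp|force'
```

```text
tcp_pos: [0.4931, 0.3007, 0.3878]
wrist_force: [0.1, -0.2, -3.5]
grasp_force: 40.0
tcp_pos: [0.4931, 0.3006, 0.3878]
wrist_force: [-4.2, -1.9, 5.0]
grasp_force: 40.0
```

```bash

python3 -m jog '[[[0,0,-0.3],[0,0,0],1],[[0,0,-0.3],[0,0,0],1],[[0,0,-0.3],[0,0,0],1]]'| egrep 'tcp|force'
python3 -m jog '[[[0,0,0],[0,0,0],1],[[0,0,0],[0,0,0],1],[[0,0,0],[0,0,0],1]]' 6 | egrep 'tcp|force'
python3 -m jog '[[[0,0,0],[0,0,0],0.8],[[0,0,0],[0,0,0],0.75],[[0,0,0],[0,0,0],0.7],[[0,0,0],[0,0,0],0.65],[[0,0,0],[0,0,0],0.6]]'
python3 -m jog '[[[0,0,0],[0,0,0],0.6],[[0,0,0],[0,0,0],0.6],[[0,0,0],[0,0,0],0.6]]'
python3 -c "
from h import *
d=cam('wrist');np.savez('w4.npz',**d);d=cam('side');np.savez('side4.npz',**d);d=cam('top');np.savez('top4.npz',**d)
s=dict(np.load('side4.npz'))['image'];w=dict(np.load('w4.npz'))['image']
cv2.imwrite('pics/m4.png',np.hstack([cv2.resize(s[90:220,150:260],(338,400),interpolation=3),cv2.resize(w,(450,400))])[:,:,::-1])"
```

```text
tcp_pos: [0.4931, 0.3007, 0.3878]
wrist_force: [-3.0, -2.2, 3.8]
grasp_force: 40.0
tcp_pos: [0.4931, 0.3007, 0.3877]
wrist_force: [-3.5, -2.1, 5.6]
grasp_force: 6.0
clock: 17.92
tcp_pos: [0.4931, 0.3007, 0.3875]
eef_rot: [[-0.703, -0.711, 0.0], [-0.711, 0.703, -0.0], [-0.0, -0.0, -1.0]]
wrist_force: [-0.4, -0.3, 0.3]
grip_width: 0.0358
grasp_force: 0.0
clock: 18.17
tcp_pos: [0.4931, 0.3006, 0.3875]
eef_rot: [[-0.703, -0.711, -0.0], [-0.711, 0.703, -0.0], [0.0, -0.0, -1.0]]
wrist_force: [-0.6, 0.1, -0.3]
grip_width: 0.0375
grasp_force: 0.0
```

View pics/m4.png

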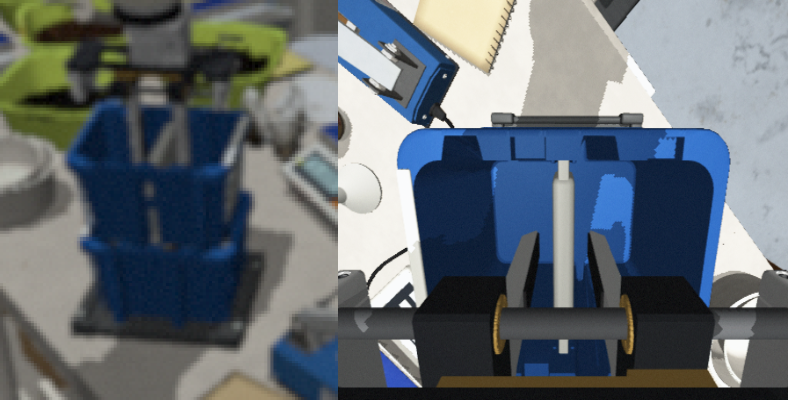

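The tote stands released on the full one with its pale end opposite. The fingers are clear of the divider, so I'll retreat straight up and check the seat.

```bash

python3 -m jog '[[[0,0,-5],[0,0,0],0.6],[[0,0,-15],[0,0,0],0.6],[[0,0,-30],[0,0,0],0.6],[[0,0,-50],[0,0,0],0.6],[[0,0,-70],[0,0,0],0.6]]' >/dev/null
python3 -m jog '[[[0,0,-25],[0,0,0],0.6],[[0,0,-55],[0,0,0],0.6],[[0,0,-85],[0,0,0],0.6],[[0,0,-110],[0,0,0],0.6],[[0,0,-130],[0,0,0],0.6]]' >/dev/null
python3 -m jog '[[[0,-25,0],[0,0,0],0.6],[[0,-50,0],[0,0,0],0.6],[[0,-80,0],[0,0,0],0.6],[[0,-110,0],[0,0,0],0.6],[[0,-130,0],[0,0,0],0.6]]'
python3 -m jog '[[[-20,-30,-10],[0,0,0],0.6],[[-20,-60,-20],[0,0,0],0.6],[[-20,-80,-20],[0,0,0],0.6],[[-20,-80,-20],[0,0,0],0.6]]'
python3 - <<'E'
from h import *
a=np.radians(315.35); R=np.array([[np.cos(a),np.sin(a)],[-np.sin(a),np.cos(a)]])
for n in("top","side","wrist"):
    c=cam(n);save(c,f"pics/{n}5.png"); W=cloud(c).reshape(-1,3); l=(W[:,:2]-[.4907,.2985])@R.T*1000
    k=(abs(W[:,2]-.233)<.008)&(abs(l[:,0])<108)&(abs(l[:,1])<92); l=l[k]; z=W[k,2]*1000
    r=cv2.minAreaRect(l.astype(np.float32)); print(n,k.sum(),[np.round(v,1) for v in r],np.median(z).round(1))
    for nm,m in(("x-",l[:,0]<-75),("x+",l[:,0]>75),("y-",l[:,1]<-58),("y+",l[:,1]>58)): print(nm,m.sum(),np.median(z[m]).round(1))
E
```

```text
clock: 19.57
tcp_pos: [0.5867, 0.2067, 0.5886]
eef_rot: [[-0.705, -0.709, 0.001], [-0.709, 0.705, -0.0], [-0.0, -0.001, -1.0]]
wrist_force: [-0.0, -0.6, 0.5]
grip_width: 0.0376
grasp_force: 0.0
clock: 19.9
tcp_pos: [0.6584, 0.1634, 0.6081]
eef_rot: [[-0.707, -0.707, 0.001], [-0.707, 0.707, -0.002], [0.001, -0.002, -1.0]]
wrist_force: [-0.4, 0.2, -0.6]
grip_width: 0.0376
grasp_force: 0.0
top 548 [array([-22.1,   0.2]), array([143.4, 148.2]), np.float64(0.0)] 232.3
x- 251 232.7
x+ 0 nan
y- 89 232.0
y+ 269 232.2
side 439 [array([4.3, 4. ]), array([155.4, 185.6]), np.float64(89.8)] 231.0
x- 73 231.3
x+ 96 231.9
y- 168 230.6
y+ 144 230.7
wrist 4997 [array([-0.4,  1.9]), array([148. , 184.8]), np.float64(89.8)] 233.2
x- 1341 233.0
x+ 1088 234.0
y- 1568 233.3
y+ 1451 233.0
  return _methods._mean(a, axis=axis, dtype=dtype,
  ret = ret.dtype.type(ret / rcount)
```

View pics/top5.png

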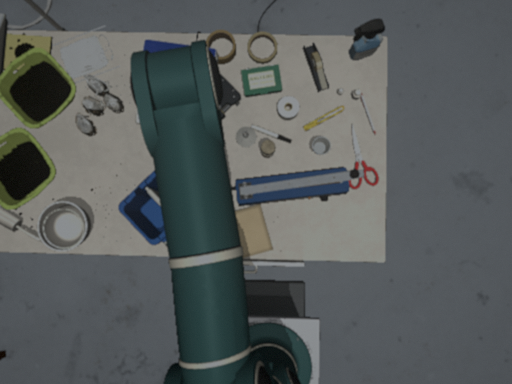

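The rim is at 233 mm, which matches 118 + 115 for a seated tote, and level all round. The arm is clear and the bystanders have not moved.

```bash
python3 -c "
from plant import arm
print(arm.close_job())"
```

```text
the job is handed in; nothing more can be done
None
```

The empty tote is stacked on the full tote with its pale end at the opposite end: its rim measures 233 mm (the seated height), level to about 1 mm, contact stayed at about 10 N, and I let go and handed the job in at about 20 s.

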